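# Turn the oatcakes on the side-table griddle

### The job

Pull the griddle's slide-valve knob fully out to lower the flame, then take the spatula and turn every oatcake over with it, so that all lie flat on the griddle plate with the scored face down; do not touch the oatcakes with the fingers. With all of them turned, lay the spatula flat on its stand with the blade on the stand's top as it was, let go of it, and push the knob fully home again. Leave the glass bottle, the jar and the bottle opener alone.

Things in the scene. Friction and masses are not known exactly. Their poses are not given: they have to be found in the camera images.
- griddle: fixed table-top griddle (may be shifted and yawed); origin on the table under the middle of its plate. x points from its open front to its back, y along the plate, z up. Plate 180 mm (x) by 530 mm (y), top 60 mm above the table. On the right (-y) a white control box 110 mm wide, middle at y = -330 mm, front face at x = -68 mm, top 76 mm above the table.
- plate (a point): middle of the griddle plate's top, axes as of the griddle. Back fence: inner face at x = +90 mm, 26 mm higher than the plate. Side fences: inner faces at y = +-265 mm, 22 mm higher. The front edge, x = -90 mm, has no rim. The oatcakes lie in a row along y towards the back, with free room at the right (-y) end.
- valve (a joint): travel of the slide-valve knob in m: 0 = fully home, 0.036 = fully out (towards -x of the griddle). An over-centre spring detent holds it at either end: about 6 N to start it, it snaps on by itself past half-way.
- valve_knob (a point): centre of the valve's round black knob, 30 mm across and 20 mm long along the pull direction, axis level, 52 mm above the table, on a 10 mm thick stem in front of the control box; the box's top is 24 mm above this point and its face 40 mm behind it when home. x axis points into the box (push direction).
- spatula_grip (a point): the middle of the gripping part of the spatula's round black handle, on its centre line: 20 mm thick, 150 mm long. This point lies 174 mm behind the blade's reference point and 31 mm above its underside; the handle slopes up away from the blade by 0.17 rad. Axes as of the blade: x to the blade's tip, z up from the blade's upper face.
- spatula_blade (a point): reference point of the spatula's flat steel blade, in mid-thickness; x points to the tip, y left, z out of its upper face. The blade is 2 mm thick, reaches 47 mm ahead and behind, 36 mm to the left, and 44 mm to the right, where a 2 mm rim is folded up 9 mm higher than its upper face, so that an oatcake cannot slide off when the blade is turned right side down. 170 g, mass centre 40 mm behind.
- stand_top (a point): top of the fixed spatula stand, a grey painted steel table 60 mm high with a top 130 mm (x) by 100 mm (y); the spatula's blade lies on it, its reference point near this one, and the handle hangs out in free air to -x of the stand (towards the robot). The top reaches from 75 mm behind this point to 55 mm ahead of it, and 50 mm to either side.
- oatcake1_mid (a point): rigid oatcake, a disc 80 mm across at mid-height, 12 mm thick, 60 g; both rims are bevelled (flat faces 64 mm across, bevels 6 mm high by 8 mm wide) so that a thin blade pushed at it slips under once the back fence stops it. This point is its centre; z points out of the face scored with a cross, which is up at the start (turned over: z points down). May be absent.
- oatcake2_mid (a point): rigid oatcake, a disc 80 mm across at mid-height, 12 mm thick, 60 g; both rims are bevelled (flat faces 64 mm across, bevels 6 mm high by 8 mm wide) so that a thin blade pushed at it slips under once the back fence stops it. This point is its centre; z points out of the face scored with a cross, which is up at the start (turned over: z points down). May be absent.
- oatcake3_mid (a point): rigid oatcake, a disc 80 mm across at mid-height, 12 mm thick, 60 g; both rims are bevelled (flat faces 64 mm across, bevels 6 mm high by 8 mm wide) so that a thin blade pushed at it slips under once the back fence stops it. This point is its centre; z points out of the face scored with a cross, which is up at the start (turned over: z points down). May be absent.
- oatcake4_mid (a point): rigid oatcake, a disc 80 mm across at mid-height, 12 mm thick, 60 g; both rims are bevelled (flat faces 64 mm across, bevels 6 mm high by 8 mm wide) so that a thin blade pushed at it slips under once the back fence stops it. This point is its centre; z points out of the face scored with a cross, which is up at the start (turned over: z points down). May be absent.
- oatcake1: the body of oatcake1; origin at the centre of its unscored face, z towards the scored face.
- oatcake2: the body of oatcake2; origin at the centre of its unscored face, z towards the scored face.
- oatcake3: the body of oatcake3; origin at the centre of its unscored face, z towards the scored face.
- oatcake4: the body of oatcake4; origin at the centre of its unscored face, z towards the scored face.
- spatula: the spatula's body; origin under the blade's reference point, axes as of the blade.
- bottle_mid (a point): clear glass bottle, 68 mm across, 240 mm tall, standing; centre. To be left alone.
- jar_mid (a point): screw-top glass jar, 76 mm across, 100 mm tall, standing; centre. To be left alone.
- opener_mid (a point): wooden bottle opener with steel head, 150 mm long, lying; centre. To be left alone.
There are look-alikes about, which are no part of the job. Leave any red look-alike of the oatcake2 alone. Leave any turquoise look-alike of the part that bears stand_top alone.

How it is judged:
By the outcome, as a careful person would: the job done as asked, in the order asked, and still so for the second after the job is handed in, with the robot touching nothing.
Of oatcake1, oatcake2, oatcake3, oatcake4 only 3 to 4 are there at a start; the rules pass over those that are not, and their reading is None.
At some moment in a run one of oatcake1, oatcake2, oatcake3, oatcake4 may be knocked a few centimetres aside while the robot is not near it.
It also fails if it takes over 200 s, if anything falls off the work surface, if the arm or the gripper's body presses on something with over 40 N, if the wrist force passes 120 N, or if a joint passes its speed limit or range.

### The arm

A 6-joint arm with a two-finger parallel gripper is mounted at the origin on the work surface. World frame = base frame: x ahead of the robot, y to its left, z up, the work surface at z = 0. Lengths are in mm, angles in degrees, forces in N, time in s.
With the tool pointing down it reaches from about 300 to 850 mm from the base axis. Payload 5.4 kg.
Tool frame: the origin (TCP) lies at the very end of the fingers, on their centre line; the grasp point (between the pads) lies 19 mm behind it; z points along the fingers, y is the line along which they close (so a half turn about z gives the same grasp; the last joint's range is limited). The gripper opens to 85 mm and grips with 20 to 120 N. Pads are 22 mm wide; open, the fingers measure 114 mm over their backs; the gripper's body (76 mm by 85 mm) begins 54 mm behind the grasp point. The pads swing forward as they close: fully open they stand 13 mm farther back than shut.
Start: joints at [-75.292, 9.076, 91.501, -0, 79.423, -12.038], TCP at [258.743, -513.477, 231.299] pointing down, gripper open.
Joint ranges: [-166.64, 166.64], [-54.1, 131.32], [10.49, 154.53], [-73.88, 253.88], [9.74, 151.15], [-171.62, 171.62]. Speed limits (degrees/s): [147.25, 147.25, 180, 180, 180, 180].

### API

Orientations are given as [roll, pitch, yaw] about the fixed x, y, z axes, in that order (R = Rz(yaw) Ry(pitch) Rx(roll)).
In Python, from rig import ctrl gives the robot as it stands.
- The arm moves only by the tool carry_out, never from a script. Its argument "moves" is a list that holds one entry, the list of rows, each a list of 5 numbers: the shift along the world's x, y, z in mm, then the turn about the world's z in rad, then the finger opening in mm, from 0 to 85.4. A call has exactly 8 rows; each row shifts and turns the commanded pose from where the row before left it; what a row does not reach is not made up. A row lasts 1/8 s, in which the tool goes at most 62.5 mm and 10.7 degrees, less where a joint would pass 70% of its speed; a pose out of reach is approached as far as the arm can. A call is refused whole if a number of a shift passes 62.5 or a number of a turn 0.188, either way. A call with a gripper value outside its range is refused whole. The fingers move at their own pace and stop on an object; the grip force is fixed at half the most. Time passes only in rows, so rows that do not move let the fingers close, or fill a call up. It gives the time, the measured TCP pose, the force, the opening and the grip force at its end, in the units of the state.
- ctrl.get_state(): the state, without advancing time (a new reading comes with each control period).
- ctrl.capture(name): name is "scene" or "top"; returns a dict with "img" (420x560x3 uint8, red, green, blue), "z_map" (420x560 float32, mm along the optical axis (not along the pixel's ray), 0 where there is no reading), "camera_matrix" (3x3 intrinsics, pixels), "extrinsics" (4x4, takes a point from world to camera coordinates). Camera axes: x right, y up, looking along -z (the intrinsics and any distortion apply to the point x, -y, -z); pixel columns grow to the right and rows downward; lengths in mm; the calibration is good to about 2 mm. A picture is of the moment at which its call begins.
- ctrl.job_done(): hands the job in; it is judged then, once.
The state is a dict: "clock": time; "qpos": joint angles; "qd": joint speeds; "joint_efforts": joint torques, N m; "position": TCP position; "tool_rot": TCP orientation; "force": force on the tool from outside, world axes, zero at the start; "ft_torque": the same for the moment, N m; "gripper_width": finger opening in mm; "gripper_force": force on a finger pad.
Only numpy, scipy, OpenCV 4.12 (cv2) and the standard library are available. Lean on these libraries where they do the work, as an engineer would, in place of code of your own. Each camera call takes 0.05 s, during which the arm holds its last target. There are 200 camera calls.

## Working session

There is one attempt and no reset: what is moved stays moved. The work goes in short steps, Python scripts to look and compute and a tool call to move; the robot and the scene stay as the last step left them, time stands still between calls to the robot, and variables do not carry over. Pictures are saved under pics/ and viewed, at most 14 in all, crops included, and the job is handed in when it is done.

Besides the shell and the picture viewer there is one more tool, called after "Call:" as name(argument=value, ...), one argument or row to a line, values as JSON. carry_out: Moves the arm, as the interface text tells. Its arguments: {"type":"object","properties":{"moves":{"type":"array"}},"required":["moves"]}

```bash
ls; mkdir -p pics
python3 - <<'E'
from rig import ctrl
import cv2,numpy as np
s=ctrl.get_state(); print({k:np.round(s[k],2) for k in s})
for n in("scene","top"):
    c=ctrl.capture(n); cv2.imwrite(f"pics/{n}0.png",c["img"][:,:,::-1]); np.savez(f"/tmp/{n}0.npz",**c)
    print(n,np.round(c["camera_matrix"],1).tolist(),np.round(c["extrinsics"],3).tolist(),(c["z_map"]>0).mean())
E
```

```text
pics
{'clock': np.float64(0.0), 'qpos': array([-75.29,   9.11,  91.57,   0.  ,  79.42, -12.04]), 'qd': array([ 0.08,  0.05,  0.06,  0.05,  0.1 , -0.08]), 'joint_efforts': array([-0.000e+00, -3.960e+01, -3.314e+01, -0.000e+00,  1.000e-02,
        0.000e+00]), 'position': array([ 258.59, -512.88,  230.3 ]), 'tool_rot': array([-1.7989e+02, -2.0000e-02,  2.6750e+01]), 'force': array([ 0.04,  0.18, -0.35]), 'ft_torque': array([-0.01,  0.04, -0.01]), 'gripper_force': np.float64(0.0), 'gripper_width': np.float64(85.4)}
scene [[432.2, 0.0, 281.6], [0.0, 432.2, 209.1], [0.0, 0.0, 1.0]] [[-0.351, 0.936, 0.018, 164.051], [-0.541, -0.218, 0.812, 241.509], [0.764, 0.275, 0.583, -1739.502], [0.0, 0.0, 0.0, 1.0]] 0.995922619047619
top [[425.6, 0.0, 278.4], [0.0, 425.6, 205.1], [0.0, 0.0, 1.0]] [[0.007, -1.0, 0.014, 13.011], [0.989, 0.009, 0.15, -593.082], [-0.15, 0.013, 0.989, -1326.433], [0.0, 0.0, 0.0, 1.0]] 0.9958886054421768
```

View pics/scene0.png

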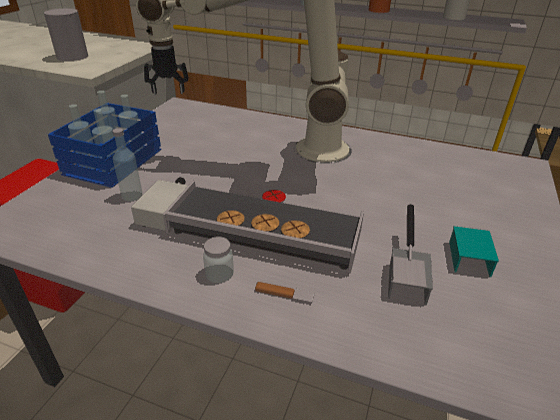

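View pics/top0.png

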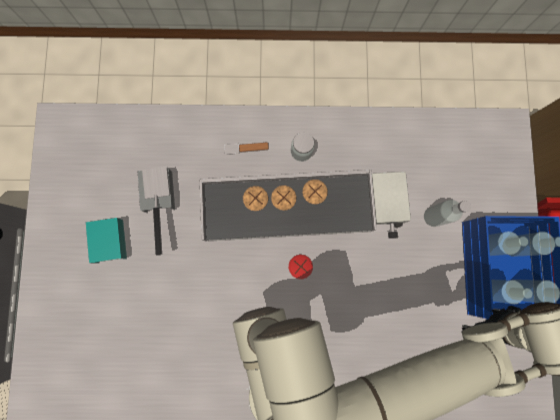

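Scene view: three oatcakes (231,218), (265,223), (295,229), knob (180,182), spatula on grey stand (410,265), jar (218,258), opener (283,291), bottle (127,165). Top view: oatcakes (255,198), (283,197), (315,192), red look-alike (300,266), grey stand (157,185) and turquoise look-alike (105,240), knob (393,234).

Candidates: oatcakes are the three brown ones, not the red (300,266). The stand is the grey one (157,185) bearing the spatula, not the turquoise (105,240).

```bash
cat > h.py <<'E'
import numpy as np,cv2
from rig import ctrl
def load(n): return dict(np.load(f"/tmp/{n}.npz"))
def ray(c,u,v):
    K,E=c["camera_matrix"],c["extrinsics"]; R,t=E[:3,:3],E[:3,3]
    p=np.linalg.solve(K,[u,v,1.]); d=R.T@np.array([p[0],-p[1],-1.]); return -R.T@t,d
def onz(c,u,v,z):
    o,d=ray(c,u,v); return o+d*(z-o[2])/d[2]
def cloud(c):
    K,E=c["camera_matrix"],c["extrinsics"]; v,u=np.indices(c["z_map"].shape); z=c["z_map"]
    P=np.stack([(u-K[0,2])/K[0,0]*z,-(v-K[1,2])/K[1,1]*z,-z],-1)
    return (P-E[:3,3])@E[:3,:3]
def proj(c,p):
    q=c["extrinsics"][:3,:3]@np.asarray(p)+c["extrinsics"][:3,3]; K=c["camera_matrix"]
    return K[0,0]*q[0]/-q[2]+K[0,2],K[1,1]*-q[1]/-q[2]+K[1,2]
def blobs(m,amin=30):
    cs,_=cv2.findContours(m.astype(np.uint8),cv2.RETR_EXTERNAL,cv2.CHAIN_APPROX_NONE)
    return [k for k in cs if cv2.contourArea(k)>amin]
E
python3 - <<'E'
from h import *
for n in("top0","scene0"):
    c=load(n); P=cloud(c); hsv=cv2.cvtColor(c["img"],cv2.COLOR_RGB2HSV); h,s,v=[hsv[...,i].astype(int) for i in range(3)]
    roi=np.zeros(h.shape,bool)
    if n=="top0": roi[165:250,130:420]=1
    else: roi[170:280,150:440]=1
    print(n)
    m=roi&(h>5)&(h<22)&(s>90)&(v>90)
    for k in blobs(m):
        (u,w),r=cv2.minEnclosingCircle(k); M=cv2.moments(k); u,w=M["m10"]/M["m00"],M["m01"]/M["m00"]
        print("cake",round(u),round(w),cv2.contourArea(k),np.round(onz(c,u,w,72),1))
    # plate from depth: height 55..65 dark
    if n=="top0":
        m=roi&(v<75)&(abs(P[...,2]-60)<8); 
        k=max(blobs(m),key=cv2.contourArea); (a,b,ang)=cv2.minAreaRect(k); bx=cv2.boxPoints((a,b,ang)); print("plate",a,b,ang,[np.round(onz(c,*q,60),1).tolist() for q in bx])
        for nm,mm in (("handle",(v<60)&(P[...,2]>75)),("knob",(v<70)&(P[...,2]>25)&(P[...,2]<75))):
            r2=np.zeros(h.shape,bool)
            if nm=="handle": r2[190:262,140:175]=1
            else: r2[225:245,380:405]=1
            q=P[mm&r2]; print(nm,len(q),np.round(q.mean(0),1),np.round(q.min(0),1),np.round(q.max(0),1))
            if nm=="handle":
                f=np.polyfit(q[:,0],q[:,1],1); g=np.polyfit(q[:,0],q[:,2],1); print(f,g)
        r2=np.zeros(h.shape,bool); r2[165:215,135:180]=1
        m=r2&(P[...,2]>50)&(P[...,2]<80); q=P[m]; print("stand",np.round(q.min(0),1),np.round(q.max(0),1),np.round(np.percentile(q[:,2],[10,50,90]),1))
        rect=cv2.minAreaRect(q[:,:2].astype(np.float32)); print(rect)
        r2=np.zeros(h.shape,bool); r2[170:225,370:412]=1
        q=P[r2&(abs(P[...,2]-76)<5)]; print("box",cv2.minAreaRect(q[:,:2].astype(np.float32)),q[:,2].mean())
        q=P[150:260,80:130]; q=P[roi&(P[...,2]>78)&(P[...,2]<92)&(P[...,1]>-190)&(P[...,1]<230)]; print("fence",np.round(q.min(0)),np.round(q.max(0)))
c=load("top0");cv2.imwrite("pics/c0.png",cv2.resize(np.hstack([c["img"][160:270,130:240],c["img"][160:270,230:410]]),None,fx=2.7,fy=2.7,interpolation=cv2.INTER_CUBIC)[:,:,::-1])
E
```

```text
top0
cake 255 198 461.0 [610.7  92.1  72. ]
cake 283 197 456.0 [613.5   2.8  72. ]
cake 315 191 445.0 [633.8 -96.4  72. ]
plate (204.43051147460938, 211.4851837158203) (55.036258697509766, 2.1366610527038574) 88.02507019042969 [[656.6, 261.7, 60.0], [656.9, 254.9, 60.0], [481.1, 243.1, 60.0], [480.8, 249.8, 60.0]]
handle 229 [503.5 388.8  97.7] [434.2 373.6  78.3] [574.6 406.7 113.1]
[1.50770917e-01 3.12869220e+02] [-1.72103347e-01  1.84325600e+02]
knob 53 [ 503.8 -345.7   60.2] [ 491.2 -376.8   25.5] [ 533.8 -332.2   69.5]
stand [556.3 358.5  52.1] [711.  469.7  79.7] [57.7 61.7 65.9]
((630.809326171875, 414.2388610839844), (153.85006713867188, 101.00407409667969), 7.078615665435791)
box ((619.1365356445312, -332.92620849609375), (169.506591796875, 120.91558837890625), 3.5941150188446045) 76.55150877344808
fence [ 587. -189.   78.] [698. 229.  92.]
scene0
cake 295 229 356.5 [616.3  94.8  72. ]
cake 265 222 345.0 [620.1   5.2  72. ]
cake 231 217 281.5 [634.8 -94.   72. ]
```

View pics/c0.png

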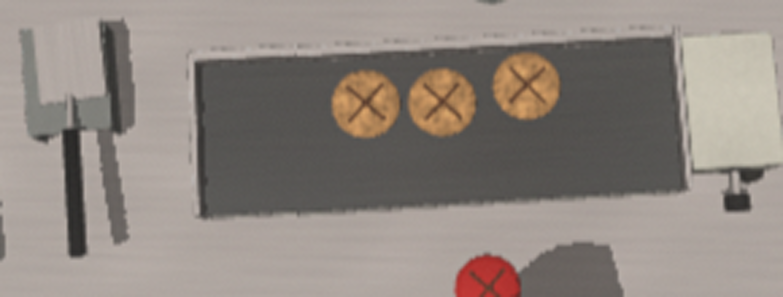

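The crop confirms the picks: spatula on the grey stand, three scored brown cakes, knob at the box's front. Now refine the griddle, knob and blade poses.

Run:
```python
from h import *
c=load("top0"); hsv=cv2.cvtColor(c["img"],cv2.COLOR_RGB2HSV); v=hsv[...,2]; P=cloud(c)
# plate front edge: per column, last dark row
pts=[]
for u in range(225,365,4):
    col=v[:,u]; r=225
    while col[r]<95: r+=1
    # subpixel
    a,b=int(col[r-1]),int(col[r+1]); pts.append(onz(c,u,r-0.5,60))
pts=np.array(pts); f=np.polyfit(pts[:,1],pts[:,0],1); print("front x=a*y+b",f,"std",np.std(pts[:,0]-np.polyval(f,pts[:,1])))
pts=[]
for u in range(225,365,4):
    col=v[:,u]; r=182 
    r=205
    rr=[k for k in range(165,200) if col[k]>105 and col[k+1]<105]
    if rr: pts.append(onz(c,u,rr[-1]+.5,86))
pts=np.array(pts); g=np.polyfit(pts[:,1],pts[:,0],1); print("back fence inner top",g,np.std(pts[:,0]-np.polyval(g,pts[:,1])))
for w in (200,215,225): 
    row=v[w]; 
    print("row",w,[int(x) for x in row[196:208]],[int(x) for x in row[366:380]])
    l=[u for u in range(196,208) if row[u]>100 and row[u+1]<=100]; r=[u for u in range(364,380) if row[u]<=100 and row[u+1]>100]
    print([np.round(onz(c,u+.5,w,82),1) for u in l+r])
k=(P[...,2]>35)&(v<75); k[:225]=0;k[245:]=0;k[:,:383]=0;k[:,402:]=0
b=max(blobs(k,5),key=cv2.contourArea);print("knob px",cv2.minAreaRect(b),cv2.boundingRect(b)); (u,w)=cv2.minAreaRect(b)[0]; print(onz(c,u,w,60))
k=(v<60)&(P[...,2]>75);k[:190]=0;k[265:]=0;k[:,:140]=0;k[:,175:]=0
b=max(blobs(k,5),key=cv2.contourArea);R=cv2.minAreaRect(b);print("handle",R)
for q in cv2.boxPoints(R): print(np.round(onz(c,*q,100),1))
# blade light pixels
print(c["img"][170:200:4,138:176:2,0])
c2=load("scene0")
v2=cv2.cvtColor(c2["img"],cv2.COLOR_RGB2HSV)[...,2]; k=v2<60; k[:176]=0;k[190:]=0;k[:,:172]=0;k[:,190:]=0
for b in blobs(k,5): print("knob scene",cv2.boundingRect(b))
for x in((504,-346,52),(514,-346,52)): print(proj(c2,x),proj(c,x))
```

```text
front x=a*y+b [-6.63398215e-02  4.96624217e+02] std 0.9882603298314334
back fence inner top [-4.95048263e-02  6.70332510e+02] 16.931824142440455
row 200 [173, 172, 172, 173, 178, 175, 120, 72, 60, 65, 87, 86] [87, 86, 88, 89, 84, 106, 184, 173, 139, 190, 201, 202, 203, 200]
[array([601.2, 256. ,  82. ]), array([ 606.1, -271.5,   82. ])]
row 215 [174, 176, 175, 174, 168, 182, 172, 80, 59, 66, 85, 88] [86, 87, 87, 87, 87, 73, 100, 159, 168, 135, 185, 199, 197, 195]
[array([553.9, 254.4,  82. ]), array([ 558.6, -276.5,   82. ])]
row 225 [179, 180, 178, 180, 182, 186, 176, 100, 63, 65, 79, 87] [89, 88, 88, 89, 89, 87, 78, 106, 171, 176, 166, 179, 181, 179]
[array([522.7, 253.3,  82. ]), array([ 527.2, -275.7,   82. ])]
knob px ((393.0, 234.5), (5.0, 8.0), 90.0) (389, 232, 9, 6)
[ 499.84784149 -345.16904831   60.        ]
handle ((157.06227111816406, 230.49612426757812), (45.28664016723633, 4.927885055541992), 86.42366790771484)
[571.8 403.3 100. ]
[572.9 388.3 100. ]
[434.9 373.  100. ]
[433.8 387.8 100. ]
[[160 159 171 177 175 174 177 181 178 176 176 176 181 178 157 103  74 105
  105]
 [129 129 153 176 175 174 174 179 178 177 176 177 179 176 172  96  53  84
  108]
 [138 127 136 179 178 175 178 179 178 179 175 177 178 176 174  83  55  75
  108]
 [149 128 136 176 179 176 176 178 177 179 175 178 177 177 177  91  59  67
  106]
 [136 129 131 172 178 178 175 178 177 177 175 177 177 177 176 123  55  61
  104]
 [151 131 129 167 177 178 175 176 178 175 177 175 178 176 176 168  59  59
  104]
 [175 131 130 155 178 179 176 177 168 165 179 176 180 177 178 161  93  55
  107]
 [173 130 132 134 158 133 143 126 121 132 109 129 127 128 127 130 121  56
   90]]
knob scene (175, 178, 10, 6)
(np.float64(179.3513336106409), np.float64(182.741228735739)) (np.float64(392.51206937250834), np.float64(233.40362125922329))
(np.float64(177.72334546944285), np.float64(184.25501185533844)) (np.float64(392.40805869824), np.float64(230.27008152555746))
```

Run:
```python
from h import *
c=load("top0");P=cloud(c);im=c["img"].astype(int)
print("col155",[(r,int(im[r,153,0]),round(P[r,153,2])) for r in range(160,236,2)])
print("row184",[(u,int(im[184,u,0]),round(P[184,u,2])) for u in range(134,178,2)])
print("blade tip",onz(c,152,167.5,62),"rear",onz(c,155,195,62),"stand rear",onz(c,155,207,60))
for w in(172,180,190):
  r=im[w,:,0]; l=[u for u in range(138,150) if r[u]<160<=r[u+1]]; q=[u for u in range(158,172) if r[u]>=150>r[u+1]]
  print(w,[np.round(onz(c,u+.5,w,62),1) for u in l+q])
for n in ("scene0",):
  c2=load(n); 
  cv2.imwrite("pics/c1.png",cv2.resize(np.hstack([c2["img"][195:310,370:510],c["img"][155:270,90:230]]),None,fx=2.8,fy=2.8,interpolation=cv2.INTER_NEAREST)[:,:,::-1])
```

```text
col155 [(160, 172, -7), (162, 175, -3), (164, 173, -4), (166, 174, 3), (168, 176, 2), (170, 178, 61), (172, 177, 61), (174, 178, 60), (176, 179, 62), (178, 178, 62), (180, 180, 60), (182, 179, 60), (184, 179, 60), (186, 178, 64), (188, 178, 63), (190, 177, 65), (192, 178, 64), (194, 175, 1400), (196, 173, 66), (198, 128, 62), (200, 126, 60), (202, 129, 58), (204, 128, 58), (206, 130, 60), (208, 74, 65), (210, 80, 85), (212, 81, 89), (214, 102, 85), (216, 105, 0), (218, 119, -5), (220, 135, -1), (222, 150, 1), (224, 169, 2), (226, 166, -3), (228, 168, -1), (230, 165, 5), (232, 168, -6), (234, 167, 1)]
row184 [(134, 174, 4), (136, 174, 1), (138, 144, 56), (140, 130, 62), (142, 134, 60), (144, 175, 62), (146, 178, 62), (148, 176, 63), (150, 175, 61), (152, 178, 60), (154, 178, 63), (156, 178, 64), (158, 174, 60), (160, 178, 58), (162, 178, 66), (164, 176, 60), (166, 177, 63), (168, 110, 67), (170, 58, 39), (172, 62, 10), (174, 105, -3), (176, 105, 2)]
blade tip [708.58768948 424.526989    62.        ] rear [619.15085816 410.44055594  62.        ] stand rear [580.91504397 409.06165255  60.        ]
172 [array([693.5, 457.3,  62. ]), array([694.3, 377.5,  62. ])]
180 [array([667.4, 452.6,  62. ]), array([668.2, 373.1,  62. ])]
190 [array([634.9, 447.7,  62. ]), array([635.7, 368.4,  62. ])]
```

View pics/c1.png

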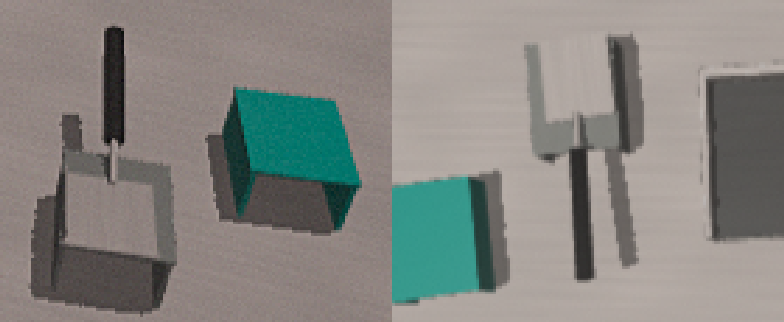

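The crop shows the spatula lying on the grey stand, with the handle pointing back towards the robot and the turquoise block about 100 mm to its left. Next is the knob, at about (501,-345,52).

Call:
carry_out(
  moves=[
    [[48,33.5,-10,-0.08,85],[48,33.5,-10,-0.08,85],[48,33.5,-10,-0.08,85],[48,33.5,-10,-0.08,85],[48.5,33.5,-10,-0.08,85],[0,0,-40,0,85],[0,0,-45,0,85],[0,0,0,0,85]],
  ],
)

```text
clock: 1.1
position: [496.6, -343.0, 91.7]
tool_rot: [-179.6, 0.4, 3.8]
force: [-1.0, -0.4, -1.0]
gripper_width: 84.8
gripper_force: 0.0
```

Run:
```python
from h import *
c=ctrl.capture("top");c2=ctrl.capture("scene")
cv2.imwrite("pics/k0.png",cv2.resize(np.hstack([c["img"][180:270,340:440],c2["img"][130:220,130:230]]),None,fx=3.9,fy=3.9)[:,:,::-1])
```

```text
(no output)
```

View pics/k0.png

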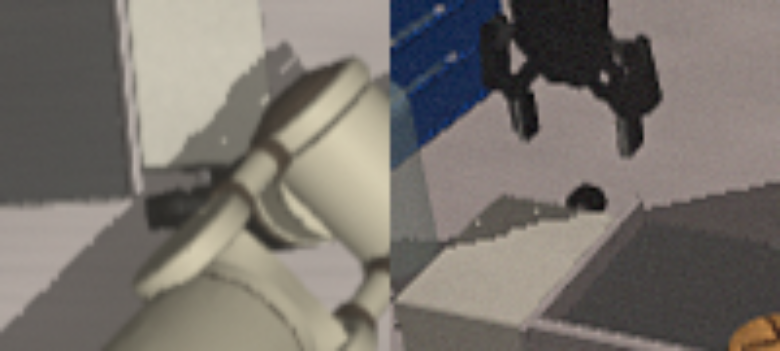

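The gripper is above the knob with a finger on either side. Lower it and close.

Call:
carry_out(
  moves=[
    [[0,-1,-30,0,85],[0,0,-28,0,85],[0,0,0,0,85],[0,0,0,0,20],[0,0,0,0,20],[0,0,0,0,20],[0,0,0,0,20],[0,0,0,0,20]],
  ],
)

```text
clock: 2.2
position: [499.7, -345.1, 40.0]
tool_rot: [-179.8, -0.0, 3.8]
force: [-2.2, 8.9, 11.6]
gripper_width: 28.2
gripper_force: 58.5
```

Call:
carry_out(
  moves=[
    [[-10,-0.7,0,0,20],[-10,-0.7,0,0,20],[-10,-0.6,0,0,20],[-9,-0.6,0,0,20],[0,0,0,0,20],[0,0,0,0,20],[0,0,0,0,20],[0,0,0,0,20]],
  ],
)

```text
clock: 3.2
position: [463.6, -347.6, 40.1]
tool_rot: [-179.9, -0.4, 3.8]
force: [9.9, 10.0, 5.9]
gripper_width: 28.2
gripper_force: 60.4
```

Call:
carry_out(
  moves=[
    [[0,0,0,0,85],[0,0,0,0,85],[0,0,0,0,85],[0,0,0,0,85],[0,0,30,0,85],[0,0,50,0,85],[0,30,50,0,85],[0,50,20,0,85]],
  ],
)

```text
clock: 4.2
position: [461.5, -271.2, 192.3]
tool_rot: [179.7, -0.3, 3.7]
force: [1.2, 0.3, 0.2]
gripper_width: 85.0
gripper_force: 0.0
```

Call:
carry_out(
  moves=[
    [[0,60,0,0,85],[0,60,0,0,85],[0,60,0,0,85],[0,60,0,0,85],[0,60,0,0,85],[15,60,0,0.03,85],[15,60,0,0.03,85],[15,60,0,0.03,85]],
  ],
)

```text
clock: 5.2
position: [505.5, 212.4, 188.5]
tool_rot: [180.0, -0.0, 9.0]
force: [1.5, -0.2, 0.9]
gripper_width: 85.1
gripper_force: 0.0
```

Call:
carry_out(
  moves=[
    [[0,60,0,0,85],[0,60,0,0,85],[0,40,0,0,85],[0,18,0,0,85],[0,0,-30,0,85],[0,0,-30,0,85],[0,0,0,0,85],[0,0,0,0,85]],
  ],
)

```text
clock: 6.2
position: [506.1, 388.1, 129.6]
tool_rot: [-180.0, -0.1, 8.9]
force: [-0.9, -0.7, 1.2]
gripper_width: 85.2
gripper_force: 0.0
```

Run:
```python
from h import *
s=ctrl.get_state();print(s["position"],s["tool_rot"],s["force"])
c=ctrl.capture("top");c2=ctrl.capture("scene")
np.savez("/tmp/top1.npz",**c)
cv2.imwrite("pics/k1.png",cv2.resize(np.hstack([c["img"][210:250,370:410],c2["img"][165:205,155:195],c2["img"][165:205,390:430]]),None,fx=6,fy=6)[:,:,::-1])
```

```text
[506.13440664 388.11217219 129.62899794] [-1.79982086e+02 -8.80381869e-02  8.93851078e+00] [-0.85602129 -0.7002662   1.20324364]
```

View pics/k1.png

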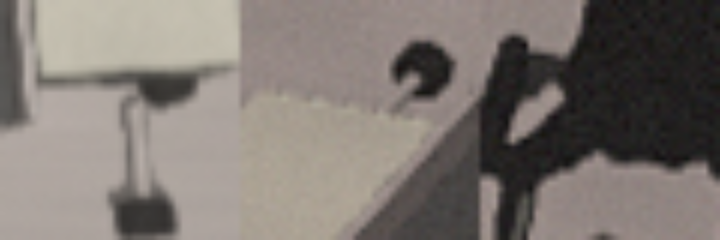

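The knob is now fully out on its stem. Lower onto the handle, grip and lift a little.

Call:
carry_out(
  moves=[
    [[2,1,-30,0,85],[0,0,-31,0,85],[0,0,0,0,10],[0,0,0,0,10],[0,0,0,0,10],[0,0,0,0,10],[0,0,0,0,10],[0,0,0,0,10]],
  ],
)

```text
clock: 7.3
position: [507.9, 389.8, 68.0]
tool_rot: [-180.0, -0.1, 9.0]
force: [1.4, 0.9, 0.9]
gripper_width: 18.2
gripper_force: 58.4
```

Call:
carry_out(
  moves=[
    [[0,0,15,0,10],[0,0,25,0,10],[0,0,40,0,10],[0,0,40,0,10],[0,0,20,0,10],[0,0,0,0,10],[0,0,0,0,10],[0,0,0,0,10]],
  ],
)

```text
clock: 8.3
position: [506.2, 388.8, 204.9]
tool_rot: [179.9, 0.2, 9.0]
force: [0.0, -0.4, -2.0]
gripper_width: 18.0
gripper_force: 58.7
```

Run:
```python
from h import *
s=ctrl.get_state();print(s["position"],s["tool_rot"],s["force"],s["ft_torque"],s["gripper_width"])
c=ctrl.capture("top");c2=ctrl.capture("scene")
np.savez("/tmp/top2.npz",**c);np.savez("/tmp/scene2.npz",**c2)
cv2.imwrite("pics/k2.png",cv2.resize(np.hstack([c["img"][145:255,100:210],c2["img"][150:260,350:460]]),None,fx=3.6,fy=3.6)[:,:,::-1])
```

```text
[506.16335268 388.83488454 204.8938332 ] [179.92641498   0.22680288   8.97890145] [ 0.00256555 -0.36502663 -1.98463476] [-0.04785031  0.21922835  0.0388111 ] 17.973597053965243
```

View pics/k2.png

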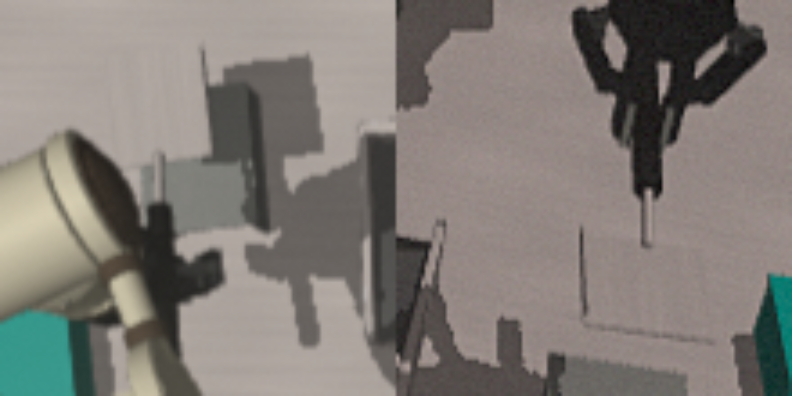

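The spatula is held. The blade looks level in both views. Measure its pose relative to the TCP.

Run:
```python
from h import *
for n in("top2","scene2"):
    c=load(n);P=cloud(c)
    a=np.deg2rad(8.98);T=np.array([506.16,388.83,204.9]);d=P-T
    L=np.stack([d[...,0]*np.cos(a)+d[...,1]*np.sin(a),-d[...,0]*np.sin(a)+d[...,1]*np.cos(a),d[...,2]],-1)
    m=(L[...,0]>90)&(L[...,0]<215)&(abs(L[...,1])<60)&(abs(L[...,2])<50)&(c["z_map"]>0)
    m=cv2.morphologyEx(m.astype(np.uint8),cv2.MORPH_OPEN,np.ones((3,3)))>0
    q=L[m]; f=np.linalg.lstsq(np.c_[q[:,:2],np.ones(len(q))],q[:,2],rcond=None)[0]; r=q[:,2]-np.c_[q[:,:2],np.ones(len(q))]@f
    print(n,len(q),"plane",f,"std",r.std(),"z at 151",f[0]*151+f[2],"range",np.round(np.percentile(q,[0.5,99.5],axis=0),1).tolist())
```

```text
top2 903 plane [-0.04238684 -0.02267097 -4.34169042] std 2.954782396603601 z at 151 -10.742102522879055 range [[94.8, -44.0, -17.9], [200.0, 36.0, 1.6]]
scene2 937 plane [-0.04271559 -0.01989998 -3.30427839] std 2.2133524594431884 z at 151 -9.754332057332153 range [[94.9, -43.6, -14.3], [202.1, 36.2, 0.8]]
```

Call:
carry_out(
  moves=[
    [[-15,-50,0,-0.01,10],[-15,-50,0,-0.01,10],[-15,-50,0,-0.01,10],[-15,-50,0,-0.01,10],[-15,-50,0,-0.01,10],[-15,-50,0,-0.01,10],[-15,-50,0,-0.01,10],[-15,-50,0,-0.01,10]],
  ],
)

```text
clock: 9.4
position: [386.4, -12.0, 207.1]
tool_rot: [180.0, -0.0, 4.4]
force: [0.6, -0.4, -1.8]
gripper_width: 18.3
gripper_force: 58.8
```

Call:
carry_out(
  moves=[
    [[-15,-50,0,-0.01,10],[-7,-48,0,0,10],[0,0,-30,0,10],[0,0,-40,0,10],[0,0,-30,0,10],[0,0,0,0,10],[0,0,0,0,10],[0,0,0,0,10]],
  ],
)

```text
clock: 10.4
position: [366.4, -109.3, 108.9]
tool_rot: [179.9, -0.1, 3.8]
force: [0.9, 0.1, -2.0]
gripper_width: 18.4
gripper_force: 58.8
```

```bash
cat >> h.py <<'E'
TH=np.deg2rad(3.8);C=np.array([587.3,-9.]);RG=np.array([[np.cos(TH),-np.sin(TH)],[np.sin(TH),np.cos(TH)]])
def tol(p): p=np.array(p,float); q=p.copy(); q[...,:2]=(p[...,:2]-C)@RG; return q
def cakes(c,z=72,hi=None):
    hsv=cv2.cvtColor(c["img"],cv2.COLOR_RGB2HSV); h,s,v=[hsv[...,i].astype(int) for i in range(3)]
    m=(h>5)&(h<22)&(s>90)&(v>70); P=tol(cloud(c)); m&=(abs(P[...,0])<125)&(abs(P[...,1])<290)&(P[...,2]>45)
    out=[]
    for k in blobs(m,20):
        M=cv2.moments(k); u,w=M["m10"]/M["m00"],M["m01"]/M["m00"]; mm=np.zeros(h.shape,np.uint8); cv2.drawContours(mm,[k],-1,1,-1)
        q=P[(mm>0)&m]; out.append((np.round(tol(onz(c,u,w,z)),1).tolist(),cv2.contourArea(k),np.round(np.percentile(q,[2,50,98],axis=0)).tolist()))
    return out
def snap(tag,uv=None):
    s=ctrl.get_state(); print(s["clock"],"TCPl",np.round(tol(s["position"]),1),"rot",np.round(s["tool_rot"],1),"F",np.round(s["force"],1),"T",np.round(s["ft_torque"],2),s["gripper_width"])
    ims=[]
    for n in("top","scene"):
        c=ctrl.capture(n); np.savez(f"/tmp/{n}{tag}.npz",**c); print(n,*cakes(c),sep="\n  ")
        u,w=proj(c,np.r_[C,60]); u,w=int(u),int(w); ims.append(c["img"][w-65:w+65,u-110:u+110])
    cv2.imwrite(f"pics/{tag}.png",cv2.resize(np.vstack(ims),None,fx=2.25,fy=2.25,interpolation=cv2.INTER_CUBIC)[:,:,::-1])
E
python3 -c "
from h import *
snap('a1')
for n in('topa1','scenea1'):
    c=load(n);s=ctrl.get_state();L=tol(cloud(c)); t=tol(s['position']); d=L-t
    m=(d[...,0]>112)&(d[...,0]<215)&(d[...,1]>-41)&(d[...,1]<50)&(d[...,2]>-22)&(d[...,2]<12)&(c['z_map']>0)
    q=d[m]; A=np.c_[q[:,:2],np.ones(len(q))]; f=np.linalg.lstsq(A,q[:,2],rcond=None)[0]; print(n,len(q),f,np.percentile(q,[.5,99.5],axis=0).round(1).tolist())
"
```

```text
10.4 TCPl [-227.1  -85.4  108.9] rot [ 1.799e+02 -1.000e-01  3.800e+00] F [ 0.9  0.1 -2. ] T [-0.02  0.2   0.02] 18.427237294097285
top
  ([30.0, 99.4, 72.0], 462.0, [[-5.0, 64.0, 62.0], [30.0, 99.0, 72.0], [67.0, 135.0, 78.0]])
  ([26.9, 10.0, 72.0], 456.0, [[-8.0, -26.0, 62.0], [27.0, 10.0, 72.0], [64.0, 46.0, 78.0]])
  ([40.5, -90.1, 72.0], 444.0, [[6.0, -126.0, 63.0], [41.0, -90.0, 72.0], [78.0, -56.0, 78.0]])
scene
  ([35.5, 101.5, 72.0], 366.5, [[-14.0, 63.0, 60.0], [36.0, 102.0, 72.0], [66.0, 136.0, 75.0]])
  ([33.5, 12.3, 72.0], 352.0, [[-17.0, -27.0, 61.0], [34.0, 12.0, 72.0], [64.0, 46.0, 76.0]])
  ([41.6, -87.8, 72.0], 283.0, [[-4.0, -126.0, 60.0], [43.0, -88.0, 72.0], [69.0, -54.0, 75.0]])
topa1 720 [-2.56795614e-02 -3.40673357e-03 -5.20574942e+00] [[112.7, -40.6, -17.2], [200.2, 36.1, -2.6]]
scenea1 456 [-0.02162689 -0.01392069 -6.06700768] [[112.2, -40.8, -13.2], [203.8, 36.4, -0.7]]
```

Call:
carry_out(
  moves=[
    [[0,0,-20,0,10],[0,0,-16,0,10],[10,0.7,0,0,10],[10,0.7,0,0,10],[10,0.6,0,0,10],[10,0.6,0,0,10],[10,0.7,0,0,10],[0,0,0,0,10]],
  ],
)

```text
clock: 11.5
position: [416.3, -105.4, 71.5]
tool_rot: [180.0, -0.1, 3.9]
force: [1.5, 0.1, -1.0]
gripper_width: 18.2
gripper_force: 59.0
```

Call:
carry_out(
  moves=[
    [[8,0.5,0,0,10],[8,0.5,0,0,10],[8,0.5,0,0,10],[8,0.6,0,0,10],[7,0.5,0,0,10],[0,0,0,0,10],[0,0,0,0,10],[0,0,0,0,10]],
  ],
)

```text
clock: 12.5
position: [454.3, -102.7, 71.4]
tool_rot: [180.0, -0.0, 3.8]
force: [1.0, 0.3, -1.3]
gripper_width: 18.3
gripper_force: 59.0
```

```bash
python3 -c "
from h import *
snap('a2')"
```

```text
12.5 TCPl [-138.9  -84.7   71.4] rot [180.   -0.    3.8] F [ 1.   0.3 -1.3] T [ 0.04 -0.03  0.02] 18.32431337568228
top
  ([29.9, 99.2, 72.0], 459.5, [[-5.0, 64.0, 60.0], [30.0, 99.0, 72.0], [67.0, 135.0, 78.0]])
  ([26.9, 10.1, 72.0], 455.0, [[-7.0, -26.0, 62.0], [27.0, 10.0, 71.0], [65.0, 46.0, 78.0]])
  ([47.6, -85.6, 72.0], 436.5, [[13.0, -121.0, 64.0], [47.0, -86.0, 74.0], [82.0, -51.0, 80.0]])
scene
  ([35.7, 101.5, 72.0], 368.0, [[-14.0, 63.0, 60.0], [36.0, 102.0, 72.0], [66.0, 136.0, 76.0]])
  ([33.7, 12.2, 72.0], 346.0, [[-15.0, -26.0, 60.0], [34.0, 12.0, 72.0], [64.0, 45.0, 75.0]])
  ([44.4, -84.7, 72.0], 250.0, [[14.0, -122.0, 66.0], [47.0, -82.0, 74.0], [71.0, -50.0, 78.0]])
```

View pics/a2.png

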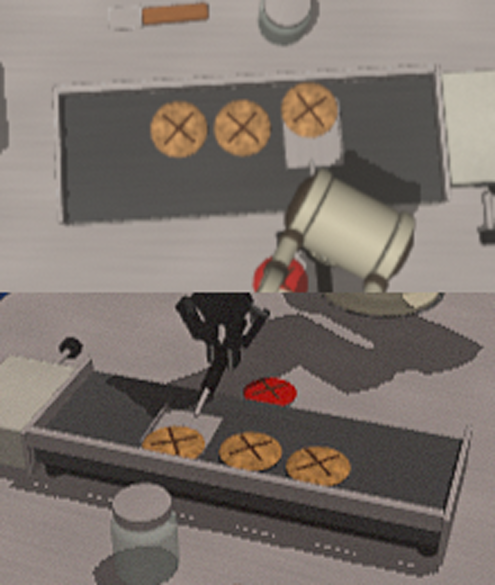

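The cake sits on the blade with its centre about 12 mm inside the tip. The tool can't tilt, so the plan has four steps:
1. Lift a little.
2. Draw the cake back to the front of the plate.
3. Jerk the blade back so the cake's nose drops onto the plate.
4. Lever the tail up and over with the blade tip.

Call:
carry_out(
  moves=[
    [[0,0,6,0,10],[0,0,9,0,10],[-5,-0.3,0,0,10],[-10,-0.7,0,0,10],[-10,-0.7,0,0,10],[-10,-0.6,0,0,10],[-10,-0.7,0,0,10],[-10,-0.7,0,0,10]],
  ],
)

```text
clock: 13.6
position: [398.5, -106.4, 86.3]
tool_rot: [-180.0, -0.0, 3.8]
force: [0.3, -0.3, -2.3]
gripper_width: 18.1
gripper_force: 58.9
```

Call:
carry_out(
  moves=[
    [[-10,-0.7,0,0,10],[-10,-0.7,0,0,10],[-10,-0.6,0,0,10],[-10,-0.7,0,0,10],[-10,-0.7,0,0,10],[-10,-0.6,0,0,10],[-10,-0.7,0,0,10],[-5,-0.3,0,0,10]],
  ],
)

```text
clock: 14.6
position: [323.6, -111.4, 86.3]
tool_rot: [180.0, -0.0, 3.8]
force: [0.2, -0.2, -3.1]
gripper_width: 18.2
gripper_force: 59.0
```

```bash
python3 -c "
from h import *
snap('a3')"
```

```text
14.6 TCPl [-269.9  -84.7   86.3] rot [180.   -0.    3.8] F [ 0.2 -0.2 -3.1] T [ 0.01  0.34 -0.02] 18.183661604026625
top
  ([-82.7, -86.9, 72.0], 470.0, [[-118.0, -121.0, 62.0], [-84.0, -86.0, 84.0], [-48.0, -50.0, 91.0]])
  ([30.2, 99.5, 72.0], 458.5, [[-5.0, 64.0, 61.0], [30.0, 99.0, 72.0], [67.0, 135.0, 78.0]])
  ([26.9, 10.1, 72.0], 456.5, [[-7.0, -26.0, 60.0], [27.0, 10.0, 72.0], [65.0, 46.0, 78.0]])
scene
  ([35.8, 101.5, 72.0], 365.0, [[-13.0, 63.0, 61.0], [37.0, 102.0, 72.0], [65.0, 136.0, 76.0]])
  ([33.5, 12.4, 72.0], 349.0, [[-16.0, -25.0, 61.0], [34.0, 13.0, 72.0], [64.0, 46.0, 76.0]])
  ([-92.4, -89.6, 72.0], 277.5, [[-113.0, -122.0, 75.0], [-76.0, -83.0, 84.0], [-47.0, -50.0, 88.0]])
```

View pics/a3.png

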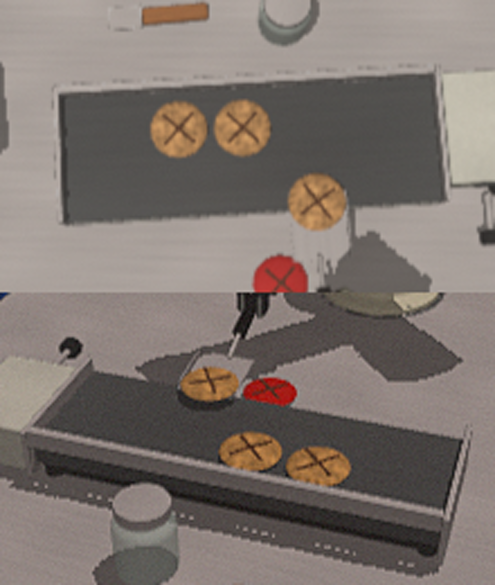

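The cake is balanced on the blade tip at the front of the plate (centre about x=-83). Now run forward and snap back.

Call:
carry_out(
  moves=[
    [[8,0.5,0,0,10],[15,1,0,0,10],[22,1.5,0,0,10],[-30,-2,0,0,10],[0,0,0,0,10],[0,0,0,0,10],[0,0,0,0,10],[0,0,0,0,10]],
  ],
)

```text
clock: 15.7
position: [339.7, -110.5, 86.5]
tool_rot: [180.0, -0.0, 3.8]
force: [0.4, 0.7, -2.4]
gripper_width: 18.2
gripper_force: 59.0
```

```bash
python3 -c "
from h import *
snap('a4')"
```

```text
15.7 TCPl [-253.8  -84.9   86.5] rot [180.   -0.    3.8] F [ 0.4  0.7 -2.4] T [0.02 0.29 0.02] 18.206449082122557
top
  ([-46.4, -86.7, 72.0], 409.5, [[-80.0, -122.0, 64.0], [-48.0, -85.0, 83.0], [-15.0, -51.0, 94.0]])
  ([30.1, 99.3, 72.0], 461.0, [[-5.0, 64.0, 61.0], [30.0, 100.0, 72.0], [66.0, 135.0, 78.0]])
  ([26.9, 10.0, 72.0], 456.0, [[-7.0, -26.0, 61.0], [27.0, 10.0, 72.0], [64.0, 46.0, 78.0]])
scene
  ([35.9, 101.7, 72.0], 365.0, [[-11.0, 64.0, 59.0], [36.0, 101.0, 72.0], [66.0, 137.0, 75.0]])
  ([33.7, 12.1, 72.0], 347.5, [[-18.0, -26.0, 60.0], [34.0, 12.0, 72.0], [64.0, 46.0, 76.0]])
  ([-53.8, -88.6, 72.0], 409.5, [[-83.0, -121.0, 65.0], [-42.0, -83.0, 81.0], [-12.0, -50.0, 93.0]])
```

View pics/a4.png

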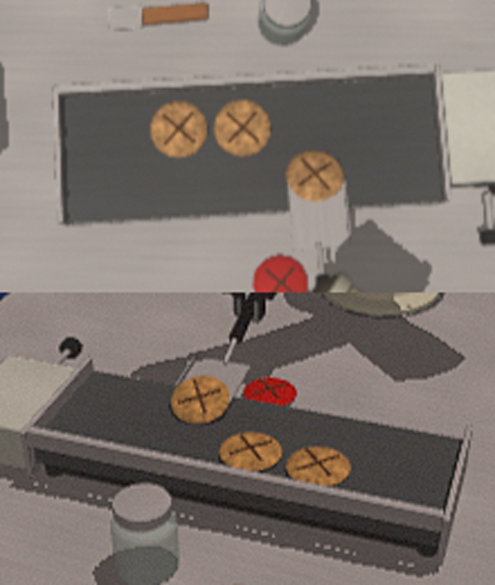

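The nose is down on the plate at about x=-10 and the tail rests on the blade tip. Draw back slowly, then raise to steepen the tilt.

Call:
carry_out(
  moves=[
    [[-4,-0.3,0,0,10],[-8,-0.5,0,0,10],[-8,-0.5,0,0,10],[-5,-0.3,0,0,10],[0,0,7,0,10],[0,0,8,0,10],[0,0,8,0,10],[0,0,7,0,10]],
  ],
)

```text
clock: 16.8
position: [314.6, -112.1, 117.1]
tool_rot: [180.0, -0.0, 3.8]
force: [0.4, -0.7, -2.5]
gripper_width: 18.4
gripper_force: 58.9
```

```bash
python3 -c "
from h import *
snap('a5')"
```

```text
16.8 TCPl [-279.   -84.8  117.1] rot [180.   -0.    3.8] F [ 0.4 -0.7 -2.5] T [-0.03  0.29  0.05] 18.408856755666935
top
  ([-57.5, -87.9, 72.0], 235.0, [[-80.0, -120.0, 71.0], [-61.0, -85.0, 100.0], [-38.0, -51.0, 122.0]])
  ([30.1, 99.4, 72.0], 460.0, [[-5.0, 64.0, 62.0], [30.0, 99.0, 72.0], [67.0, 134.0, 79.0]])
  ([27.0, 10.1, 72.0], 458.0, [[-7.0, -26.0, 62.0], [27.0, 10.0, 72.0], [64.0, 46.0, 77.0]])
scene
  ([35.6, 101.5, 72.0], 367.0, [[-14.0, 63.0, 61.0], [37.0, 102.0, 72.0], [66.0, 136.0, 76.0]])
  ([33.6, 12.3, 72.0], 349.0, [[-17.0, -26.0, 60.0], [33.0, 13.0, 72.0], [65.0, 46.0, 76.0]])
  ([-88.6, -97.8, 72.0], 482.5, [[-80.0, -120.0, 66.0], [-55.0, -84.0, 96.0], [-34.0, -50.0, 123.0]])
```

View pics/a5.png

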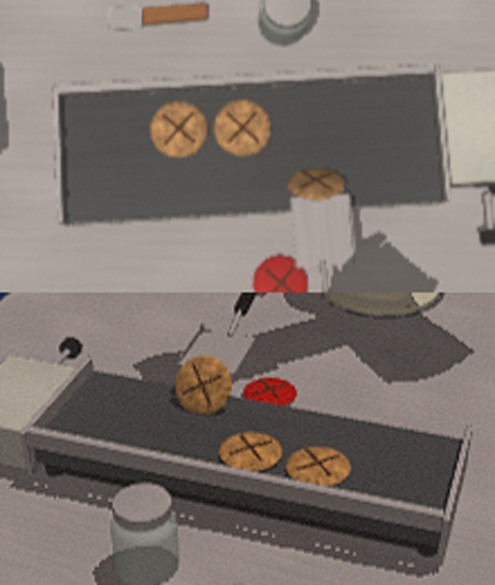

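The cake now stands at about 50°, nose at x=-33 and tail on the blade tip. Sweep the tip along an arc over the nose to topple it.

Call:
carry_out(
  moves=[
    [[7,0.5,5,0,10],[7,0.5,5,0,10],[8,0.5,4,0,10],[8,0.5,3,0,10],[9,0.6,1,0,10],[8,0.5,0,0,10],[10,0.7,0,0,10],[10,0.7,0,0,10]],
  ],
)

```text
clock: 17.9
position: [381.8, -107.3, 134.1]
tool_rot: [-180.0, 0.0, 3.8]
force: [-0.3, -0.7, -1.6]
gripper_width: 18.2
gripper_force: 59.0
```

```bash
python3 -c "
from h import *
snap('a6')"
```

```text
17.9 TCPl [-211.5  -84.5  134.1] rot [-180.     0.     3.8] F [-0.3 -0.7 -1.6] T [-0.08  0.2  -0.03] 18.173179001565774
top
  ([20.2, -85.0, 72.0], 288.5, [[-1.0, -122.0, 64.0], [19.0, -85.0, 72.0], [46.0, -49.0, 78.0]])
  ([30.1, 99.4, 72.0], 460.0, [[-5.0, 64.0, 62.0], [30.0, 99.0, 72.0], [66.0, 135.0, 78.0]])
  ([26.9, 10.0, 72.0], 456.0, [[-8.0, -26.0, 62.0], [27.0, 10.0, 72.0], [64.0, 46.0, 78.0]])
scene
  ([35.7, 101.6, 72.0], 367.0, [[-14.0, 63.0, 60.0], [36.0, 102.0, 72.0], [66.0, 136.0, 76.0]])
  ([33.5, 12.2, 72.0], 350.5, [[-17.0, -26.0, 60.0], [34.0, 13.0, 72.0], [64.0, 46.0, 75.0]])
  ([17.1, -82.4, 72.0], 319.5, [[-22.0, -121.0, 61.0], [16.0, -83.0, 72.0], [47.0, -50.0, 75.0]])
```

View pics/a6.png

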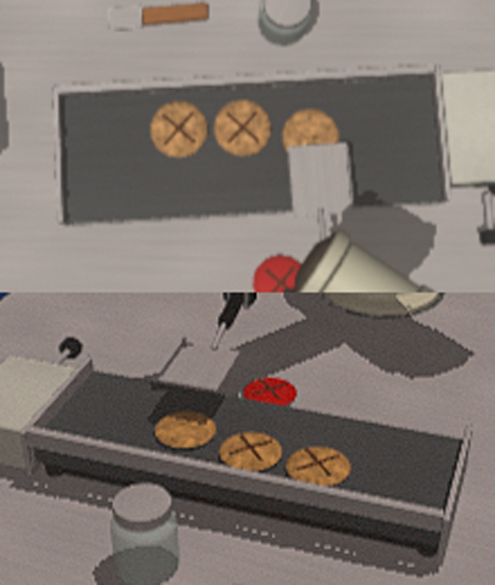

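Cake C is over: plain face up, flat at about x=11, y=-85. Repeat for the middle cake with the same sequence, checking by numbers.

Call:
carry_out(
  moves=[
    [[-10,-0.7,0,0,10],[-6,25,0,0,10],[-3,37,0,0,10],[-3,37,0,0,10],[0,0,-25,0,10],[0,0,-20,0,10],[0,0,-17,0,10],[0,0,0,0,10]],
  ],
)

```text
clock: 19.0
position: [357.7, -8.9, 71.4]
tool_rot: [-179.9, 0.1, 3.8]
force: [-0.8, -0.8, 0.1]
gripper_width: 17.7
gripper_force: 59.2
```

```bash
cat >> h.py <<'E'
def chk(tag):
    s=ctrl.get_state(); print(s["clock"],"TCPl",np.round(tol(s["position"]),1),"F",np.round(s["force"],1),"T",np.round(s["ft_torque"],2))
    for n in("top","scene"):
        c=ctrl.capture(n); np.savez(f"/tmp/{n}{tag}.npz",**c); print(n,*cakes(c),sep="\n  ")
E
python3 -c "
from h import *
chk('b1')"
```

```text
19.0 TCPl [-229.1   15.3   71.4] F [-0.8 -0.8  0.1] T [0.03 0.09 0.07]
top
  ([8.5, -85.1, 72.0], 450.0, [[-26.0, -121.0, 64.0], [9.0, -85.0, 72.0], [45.0, -50.0, 78.0]])
  ([30.1, 99.4, 72.0], 460.0, [[-5.0, 64.0, 62.0], [30.0, 99.0, 72.0], [67.0, 135.0, 78.0]])
  ([27.0, 9.9, 72.0], 455.0, [[-8.0, -26.0, 63.0], [27.0, 10.0, 72.0], [64.0, 46.0, 78.0]])
scene
  ([35.9, 101.6, 72.0], 365.0, [[-12.0, 64.0, 60.0], [37.0, 101.0, 72.0], [65.0, 136.0, 76.0]])
  ([33.3, 12.3, 72.0], 346.0, [[-17.0, -26.0, 60.0], [34.0, 13.0, 72.0], [64.0, 46.0, 75.0]])
  ([16.3, -82.5, 72.0], 324.5, [[-28.0, -121.0, 60.0], [16.0, -83.0, 72.0], [48.0, -49.0, 75.0]])
```

Call:
carry_out(
  moves=[
    [[11,0.7,0,0,10],[12,0.8,0,0,10],[12,0.8,0,0,10],[12,0.8,0,0,10],[12,0.8,0,0,10],[12,0.8,0,0,10],[10,0.7,0,0,10],[9,0.6,0,0,10]],
  ],
)

```text
clock: 20.1
position: [449.7, -3.1, 72.2]
tool_rot: [-180.0, 0.0, 3.8]
force: [-0.6, 0.7, -1.3]
gripper_width: 17.9
gripper_force: 59.2
```

Call:
carry_out(
  moves=[
    [[0,0,0,0,10],[0,0,6,0,10],[0,0,9,0,10],[-5,-0.3,0,0,10],[-10,-0.7,0,0,10],[-10,-0.7,0,0,10],[-10,-0.7,0,0,10],[-10,-0.6,0,0,10]],
  ],
)

```text
clock: 21.1
position: [403.3, -6.2, 87.2]
tool_rot: [-180.0, 0.0, 3.8]
force: [0.3, 0.1, -3.1]
gripper_width: 17.9
gripper_force: 59.2
```

Call:
carry_out(
  moves=[
    [[-10,-0.7,0,0,10],[-10,-0.7,0,0,10],[-10,-0.6,0,0,10],[-10,-0.7,0,0,10],[-10,-0.7,0,0,10],[-10,-0.6,0,0,10],[-10,-0.7,0,0,10],[-4,-0.3,0,0,10]],
  ],
)

```text
clock: 22.1
position: [329.6, -11.2, 87.2]
tool_rot: [180.0, -0.0, 3.8]
force: [-0.1, 0.2, -2.5]
gripper_width: 18.4
gripper_force: 59.1
```

```bash
python3 -c "
from h import *
chk('b2')"
```

```text
22.1 TCPl [-257.2   14.9   87.2] F [-0.1  0.2 -2.5] T [-0.02  0.3  -0.04]
top
  ([-71.2, 14.3, 72.0], 466.5, [[-108.0, -20.0, 60.0], [-73.0, 14.0, 86.0], [-36.0, 49.0, 91.0]])
  ([8.5, -85.1, 72.0], 450.0, [[-26.0, -121.0, 63.0], [8.0, -85.0, 72.0], [45.0, -51.0, 78.0]])
  ([30.1, 99.4, 72.0], 460.0, [[-5.0, 64.0, 61.0], [30.0, 99.0, 71.0], [67.0, 135.0, 78.0]])
scene
  ([35.7, 101.3, 72.0], 362.0, [[-11.0, 64.0, 60.0], [37.0, 101.0, 72.0], [65.0, 136.0, 76.0]])
  ([16.1, -82.5, 72.0], 326.5, [[-31.0, -122.0, 60.0], [16.0, -83.0, 72.0], [47.0, -50.0, 76.0]])
  ([-84.0, 11.7, 72.0], 300.5, [[-102.0, -20.0, 78.0], [-64.0, 17.0, 85.0], [-35.0, 51.0, 89.0]])
```

Same state as before. Repeat the jerk, and check the result before tilting.

Call:
carry_out(
  moves=[
    [[8,0.5,0,0,10],[15,1,0,0,10],[22,1.5,0,0,10],[-30,-2,0,0,10],[0,0,0,0,10],[0,0,0,0,10],[0,0,0,0,10],[0,0,0,0,10]],
  ],
)

```text
clock: 23.2
position: [345.8, -10.3, 87.6]
tool_rot: [180.0, -0.0, 3.8]
force: [0.5, -0.7, -2.3]
gripper_width: 18.2
gripper_force: 59.1
```

```bash
python3 -c "
from h import *
chk('b3')"
```

```text
23.2 TCPl [-241.1   14.7   87.6] F [ 0.5 -0.7 -2.3] T [-0.03  0.35 -0.01]
top
  ([-36.3, 14.1, 72.0], 388.0, [[-69.0, -21.0, 64.0], [-38.0, 14.0, 85.0], [-6.0, 50.0, 99.0]])
  ([8.4, -85.1, 72.0], 452.0, [[-27.0, -121.0, 63.0], [9.0, -85.0, 72.0], [45.0, -51.0, 78.0]])
  ([30.1, 99.3, 72.0], 460.0, [[-5.0, 64.0, 60.0], [30.0, 99.0, 72.0], [67.0, 135.0, 79.0]])
scene
  ([35.5, 101.6, 72.0], 365.0, [[-14.0, 64.0, 61.0], [36.0, 101.0, 72.0], [66.0, 136.0, 76.0]])
  ([16.2, -82.5, 72.0], 328.5, [[-30.0, -121.0, 60.0], [16.0, -83.0, 72.0], [48.0, -49.0, 75.0]])
  ([-46.7, 11.7, 72.0], 462.0, [[-80.0, -20.0, 66.0], [-32.0, 16.0, 82.0], [-2.0, 51.0, 97.0]])
```

Tilted as before. Draw back and raise.

Call:
carry_out(
  moves=[
    [[-4,-0.3,0,0,10],[-8,-0.5,0,0,10],[-8,-0.5,0,0,10],[-5,-0.3,0,0,10],[0,0,7,0,10],[0,0,8,0,10],[0,0,8,0,10],[0,0,7,0,10]],
  ],
)

```text
clock: 24.3
position: [320.6, -11.9, 118.2]
tool_rot: [180.0, -0.0, 3.8]
force: [0.3, 0.5, -1.5]
gripper_width: 18.3
gripper_force: 59.1
```

```bash
python3 -c "
from h import *
chk('b4')"
```

```text
24.3 TCPl [-266.3   14.8  118.2] F [ 0.3  0.5 -1.5] T [-0.05  0.32 -0.02]
top
  ([-43.9, 14.8, 72.0], 238.0, [[-68.0, -20.0, 64.0], [-47.0, 15.0, 100.0], [-25.0, 50.0, 123.0]])
  ([8.4, -85.1, 72.0], 452.0, [[-27.0, -121.0, 63.0], [8.0, -85.0, 72.0], [45.0, -51.0, 78.0]])
  ([30.1, 99.4, 72.0], 460.0, [[-5.0, 64.0, 62.0], [30.0, 99.0, 72.0], [67.0, 134.0, 78.0]])
scene
  ([35.8, 101.5, 72.0], 366.0, [[-13.0, 63.0, 60.0], [36.0, 101.0, 72.0], [66.0, 136.0, 76.0]])
  ([16.3, -82.5, 72.0], 325.5, [[-30.0, -121.0, 61.0], [16.0, -83.0, 72.0], [47.0, -50.0, 75.0]])
  ([-74.0, 6.9, 72.0], 518.0, [[-68.0, -19.0, 65.0], [-41.0, 17.0, 96.0], [-20.0, 51.0, 122.0]])
```

Call:
carry_out(
  moves=[
    [[7,0.5,5,0,10],[7,0.5,5,0,10],[8,0.5,4,0,10],[8,0.5,3,0,10],[9,0.6,1,0,10],[8,0.5,0,0,10],[10,0.7,0,0,10],[10,0.7,0,0,10]],
  ],
)

```text
clock: 25.4
position: [387.9, -7.2, 135.2]
tool_rot: [-180.0, 0.0, 3.8]
force: [0.1, 0.4, -1.9]
gripper_width: 18.7
gripper_force: 59.1
```

Call:
carry_out(
  moves=[
    [[-15,-1,0,0,10],[-8,25,0,0,10],[-4,34,0,0,10],[-2,30,0,0,10],[0,0,-20,0,10],[0,0,-15,0,10],[0,0,0,0,10],[0,0,0,0,10]],
  ],
)

```text
clock: 26.4
position: [358.8, 80.7, 100.9]
tool_rot: [180.0, -0.0, 3.8]
force: [-0.0, -0.4, -1.4]
gripper_width: 18.3
gripper_force: 59.2
```

```bash
python3 -c "
from h import *
chk('b5')
for n in('topb1','topb5','sceneb5'):
    c=load(n); g=cv2.cvtColor(c['img'],cv2.COLOR_RGB2GRAY)
    for p in ((8,-85),(27,10),(22,15),(28,15),(30,99)):
        w=np.r_[C+RG@np.array(p),72]; u,v=map(int,np.round(proj(c,w))); q=g[v-7:v+8,u-7:u+8]; print(n,p,'median',np.median(q),'dark',(q<0.75*np.median(q)).mean().round(3))
"
```

```text
26.4 TCPl [-222.   104.6  100.9] F [-0.  -0.4 -1.4] T [-0.04  0.22  0.04]
top
  ([8.4, -85.1, 72.0], 452.0, [[-27.0, -121.0, 64.0], [8.0, -85.0, 72.0], [45.0, -51.0, 78.0]])
  ([22.4, 17.2, 72.0], 459.0, [[-13.0, -18.0, 63.0], [22.0, 17.0, 72.0], [59.0, 53.0, 78.0]])
  ([30.1, 99.4, 72.0], 460.0, [[-5.0, 64.0, 63.0], [30.0, 99.0, 72.0], [66.0, 135.0, 78.0]])
scene
  ([32.9, 61.7, 72.0], 729.5, [[-16.0, -15.0, 60.0], [33.0, 60.0, 72.0], [65.0, 133.0, 75.0]])
  ([16.1, -82.6, 72.0], 327.0, [[-30.0, -122.0, 60.0], [15.0, -83.0, 72.0], [48.0, -50.0, 75.0]])
topb1 (8, -85) median 138.0 dark 0.0
topb1 (27, 10) median 129.0 dark 0.156
topb1 (22, 15) median 132.0 dark 0.151
topb1 (28, 15) median 130.0 dark 0.156
topb1 (30, 99) median 129.0 dark 0.151
topb5 (8, -85) median 137.0 dark 0.0
topb5 (27, 10) median 136.0 dark 0.004
topb5 (22, 15) median 139.0 dark 0.0
topb5 (28, 15) median 137.0 dark 0.0
topb5 (30, 99) median 129.0 dark 0.147
sceneb5 (8, -85) median 115.0 dark 0.089
sceneb5 (27, 10) median 115.0 dark 0.049
sceneb5 (22, 15) median 115.0 dark 0.093
sceneb5 (28, 15) median 115.0 dark 0.031
sceneb5 (30, 99) median 111.0 dark 0.236
```

B is turned (no score marks in the top view). Now the last cake, with the blade 4 mm further left to clear B. I'll carry it a little towards +y while drawing back.

Call:
carry_out(
  moves=[
    [[-6,4,-14,0,10],[0,0,-15,0,10],[0,0,0,0,10],[10,0.7,0,0,10],[12,0.8,0,0,10],[12,0.8,0,0,10],[12,0.8,0,0,10],[12,0.8,0,0,10]],
  ],
)

```text
clock: 27.5
position: [411.1, 88.7, 71.3]
tool_rot: [180.0, 0.0, 3.8]
force: [-1.4, 0.3, -0.0]
gripper_width: 18.3
gripper_force: 59.2
```

Call:
carry_out(
  moves=[
    [[12,0.8,0,0,10],[10,0.7,0,0,10],[10,0.6,0,0,10],[0,0,0,0,10],[0,0,6,0,10],[0,0,9,0,10],[-5,-0.3,0,0,10],[-10,-0.7,0,0,10]],
  ],
)

```text
clock: 28.5
position: [426.7, 89.7, 86.4]
tool_rot: [180.0, -0.0, 3.8]
force: [-0.1, 0.1, -3.0]
gripper_width: 18.2
gripper_force: 59.2
```

Call:
carry_out(
  moves=[
    [[-10,0.3,0,0,10],[-10,1.3,0,0,10],[-10,1.3,0,0,10],[-10,1.3,0,0,10],[-10,1.3,0,0,10],[-10,1.3,0,0,10],[-10,1.3,0,0,10],[-10,1.3,0,0,10]],
  ],
)

```text
clock: 29.5
position: [346.6, 99.2, 86.3]
tool_rot: [-180.0, -0.0, 3.8]
force: [-0.2, 0.3, -1.7]
gripper_width: 18.2
gripper_force: 59.2
```

Call:
carry_out(
  moves=[
    [[-10,1.3,0,0,10],[-10,1.3,0,0,10],[-4,0,0,0,10],[0,0,0,0,10],[0,0,0,0,10],[0,0,0,0,10],[0,0,0,0,10],[0,0,0,0,10]],
  ],
)

```text
clock: 30.5
position: [323.3, 101.7, 86.3]
tool_rot: [180.0, 0.0, 3.8]
force: [0.1, 0.4, -2.3]
gripper_width: 17.8
gripper_force: 59.2
```

```bash
python3 -c "
from h import *
chk('d2')"
```

```text
30.5 TCPl [-256.1  128.    86.3] F [ 0.1  0.4 -2.3] T [-0.02  0.36  0.02]
top
  ([-70.4, 126.9, 72.0], 466.0, [[-106.0, 92.0, 62.0], [-72.0, 126.0, 84.0], [-35.0, 161.0, 90.0]])
  ([8.4, -85.1, 72.0], 452.0, [[-27.0, -121.0, 63.0], [9.0, -85.0, 72.0], [45.0, -50.0, 78.0]])
  ([22.5, 17.4, 72.0], 461.0, [[-13.0, -18.0, 62.0], [23.0, 17.0, 72.0], [59.0, 53.0, 78.0]])
scene
  ([30.1, 19.6, 72.0], 356.0, [[-16.0, -18.0, 60.0], [30.0, 19.0, 72.0], [61.0, 53.0, 75.0]])
  ([16.3, -82.5, 72.0], 326.5, [[-30.0, -122.0, 60.0], [16.0, -83.0, 72.0], [47.0, -49.0, 76.0]])
  ([-81.4, 124.7, 72.0], 326.0, [[-105.0, 92.0, 75.0], [-63.0, 128.0, 84.0], [-35.0, 162.0, 88.0]])
```

Same state again (offset 186 mm). Jerk, then draw back and raise.

Call:
carry_out(
  moves=[
    [[8,0.5,0,0,10],[15,1,0,0,10],[22,1.5,0,0,10],[-30,-2,0,0,10],[0,0,0,0,10],[0,0,0,0,10],[0,0,0,0,10],[0,0,0,0,10]],
  ],
)

```text
clock: 31.6
position: [338.8, 102.7, 86.6]
tool_rot: [180.0, -0.1, 3.8]
force: [-0.2, 0.5, -2.7]
gripper_width: 18.1
gripper_force: 59.1
```

```bash
python3 -c "
from h import *
chk('d3')"
```

```text
31.6 TCPl [-240.5  127.9   86.6] F [-0.2  0.5 -2.7] T [ 0.01  0.34 -0.01]
top
  ([-37.4, 126.3, 72.0], 397.0, [[-70.0, 90.0, 65.0], [-39.0, 125.0, 85.0], [-7.0, 162.0, 98.0]])
  ([8.5, -85.1, 72.0], 451.0, [[-26.0, -121.0, 64.0], [8.0, -85.0, 72.0], [45.0, -51.0, 78.0]])
  ([22.5, 17.3, 72.0], 460.5, [[-13.0, -19.0, 63.0], [23.0, 17.0, 71.0], [58.0, 53.0, 78.0]])
scene
  ([29.9, 19.5, 72.0], 357.0, [[-20.0, -17.0, 61.0], [30.0, 19.0, 72.0], [61.0, 53.0, 75.0]])
  ([16.3, -82.4, 72.0], 326.5, [[-30.0, -122.0, 60.0], [16.0, -83.0, 72.0], [46.0, -49.0, 75.0]])
  ([-46.9, 124.8, 72.0], 484.0, [[-74.0, 90.0, 65.0], [-34.0, 127.0, 82.0], [-3.0, 162.0, 96.0]])
```

Call:
carry_out(
  moves=[
    [[-4,-0.3,0,0,10],[-8,-0.5,0,0,10],[-8,-0.5,0,0,10],[-5,-0.3,0,0,10],[0,0,7,0,10],[0,0,8,0,10],[0,0,8,0,10],[0,0,7,0,10]],
  ],
)

```text
clock: 32.7
position: [313.7, 101.1, 117.2]
tool_rot: [180.0, -0.1, 3.8]
force: [0.1, -0.2, -2.1]
gripper_width: 18.6
gripper_force: 59.1
```

```bash
python3 -c "
from h import *
chk('d4')"
```

```text
32.7 TCPl [-265.7  128.   117.2] F [ 0.1 -0.2 -2.1] T [-0.02  0.28 -0.03]
top
  ([-46.7, 125.9, 72.0], 208.0, [[-69.0, 90.0, 75.0], [-50.0, 124.0, 103.0], [-30.0, 159.0, 125.0]])
  ([8.5, -85.1, 72.0], 451.0, [[-26.0, -121.0, 63.0], [8.0, -85.0, 72.0], [45.0, -51.0, 78.0]])
  ([22.5, 17.3, 72.0], 459.5, [[-13.0, -18.0, 63.0], [23.0, 17.0, 72.0], [59.0, 53.0, 77.0]])
scene
  ([30.3, 19.5, 72.0], 354.0, [[-15.0, -18.0, 61.0], [31.0, 19.0, 72.0], [61.0, 54.0, 75.0]])
  ([16.1, -82.2, 72.0], 326.0, [[-30.0, -121.0, 60.0], [15.0, -83.0, 72.0], [47.0, -49.0, 75.0]])
  ([-80.2, 119.2, 72.0], 543.5, [[-68.0, 89.0, 66.0], [-44.0, 127.0, 98.0], [-26.0, 161.0, 126.0]])
```

Call:
carry_out(
  moves=[
    [[7,0.5,5,0,10],[7,0.5,5,0,10],[8,0.5,4,0,10],[8,0.5,3,0,10],[9,0.6,1,0,10],[8,0.5,0,0,10],[10,0.7,0,0,10],[10,0.7,0,0,10]],
  ],
)

```text
clock: 33.8
position: [380.9, 105.7, 134.2]
tool_rot: [-180.0, 0.0, 3.8]
force: [0.1, -0.4, -2.0]
gripper_width: 18.2
gripper_force: 59.1
```

Call:
carry_out(
  moves=[
    [[-15,-1,0,0,10],[-15,-1,15,0,10],[-10,0,25,0,10],[0,0,30,0,10],[0,0,0,0,10],[0,0,0,0,10],[0,0,0,0,10],[0,0,0,0,10]],
  ],
)

```text
clock: 34.8
position: [339.7, 103.6, 203.3]
tool_rot: [-180.0, 0.1, 3.8]
force: [0.4, -0.7, -1.9]
gripper_width: 18.3
gripper_force: 59.3
```

```bash
python3 -c "
from h import *
snap('d5')"
```

```text
34.8 TCPl [-239.6  128.8  203.3] rot [-1.8e+02  1.0e-01  3.8e+00] F [ 0.4 -0.7 -1.9] T [ 0.01  0.15 -0.05] 18.279792838805076
top
  ([17.1, 125.6, 72.0], 454.0, [[-17.0, 90.0, 63.0], [17.0, 126.0, 72.0], [53.0, 161.0, 78.0]])
  ([8.5, -85.0, 72.0], 450.0, [[-27.0, -121.0, 64.0], [9.0, -85.0, 72.0], [44.0, -51.0, 78.0]])
  ([22.5, 17.4, 72.0], 459.5, [[-13.0, -18.0, 63.0], [22.0, 17.0, 72.0], [59.0, 53.0, 78.0]])
scene
  ([24.0, 127.5, 72.0], 377.0, [[-29.0, 91.0, 60.0], [25.0, 127.0, 72.0], [56.0, 162.0, 75.0]])
  ([30.1, 19.5, 72.0], 355.0, [[-17.0, -18.0, 60.0], [30.0, 19.0, 72.0], [61.0, 53.0, 76.0]])
  ([16.1, -82.5, 72.0], 329.5, [[-31.0, -122.0, 60.0], [16.0, -83.0, 72.0], [47.0, -49.0, 76.0]])
```

View pics/d5.png

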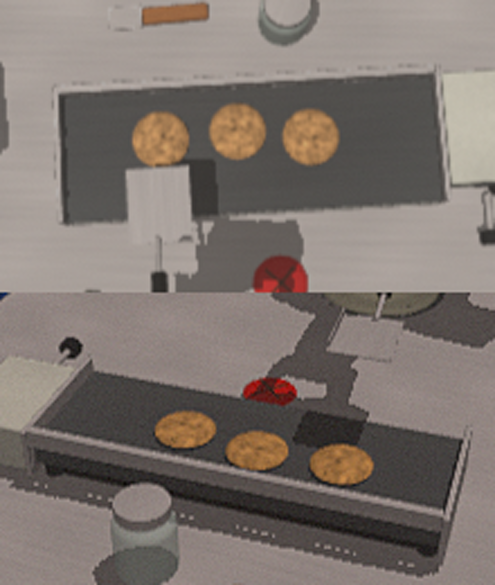

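All three lie flat with the plain face up. Return the spatula to the grey stand.

Call:
carry_out(
  moves=[
    [[15,26,0,0.01,10],[28,48,0,0.016,10],[28,48,0,0.016,10],[28,48,0,0.016,10],[28,48,0,0.016,10],[28,48,0,0.016,10],[13,20,0,0,10],[0,0,0,0,10]],
  ],
)

```text
clock: 35.9
position: [508.4, 390.6, 203.2]
tool_rot: [180.0, 0.1, 9.1]
force: [0.3, -0.1, -2.5]
gripper_width: 18.6
gripper_force: 59.3
```

Call:
carry_out(
  moves=[
    [[0,0,-20,0,10],[0,0,-35,0,10],[0,0,-35,0,10],[0,0,-18,0,10],[0,0,0,0,10],[0,0,0,0,10],[0,0,0,0,10],[0,0,0,0,10]],
  ],
)

```text
clock: 36.9
position: [508.9, 390.0, 97.4]
tool_rot: [-180.0, -0.1, 9.0]
force: [0.3, -0.2, -2.0]
gripper_width: 18.1
gripper_force: 59.2
```

Call:
carry_out(
  moves=[
    [[-1,0,-10,0,10],[0,0,-10,0,10],[0,0,-5,0,10],[0,0,-3,0,10],[0,0,-1,0,10],[0,0,0,0,10],[0,0,0,0,10],[0,0,0,0,10]],
  ],
)

```text
clock: 37.9
position: [507.5, 389.8, 67.7]
tool_rot: [-180.0, -0.0, 9.0]
force: [-1.2, 0.7, 2.2]
gripper_width: 18.1
gripper_force: 59.4
```

Call:
carry_out(
  moves=[
    [[0,0,0,0,30],[0,0,0,0,40],[0,0,0,0,60],[0,0,0,0,85],[0,0,0,0,85],[0,0,0,0,85],[0,0,30,0,85],[0,0,50,0,85]],
  ],
)

```text
clock: 38.9
position: [505.7, 388.7, 145.8]
tool_rot: [179.9, 0.3, 9.0]
force: [1.2, 0.7, -0.5]
gripper_width: 84.9
gripper_force: 0.0
```

Call:
carry_out(
  moves=[
    [[0,0,45,0,85],[0,-40,0,0,85],[0,-60,0,0,85],[0,-60,0,0,85],[0,-60,0,0,85],[0,-60,0,0,85],[0,-60,0,0,85],[0,-60,0,0,85]],
  ],
)

```text
clock: 39.9
position: [507.1, -12.3, 192.6]
tool_rot: [180.0, -0.1, 9.0]
force: [0.9, 0.6, 0.5]
gripper_width: 85.2
gripper_force: 0.0
```

```bash
python3 -c "
from h import *
chk('e1')
c=load('tope1');P=cloud(c)
for n in('top0','tope1'):
    c=load(n);P=cloud(c);im=c['img'].astype(int)
    for w in(172,180,190):
        r=im[w,:,0]; l=[u for u in range(138,150) if r[u]<160<=r[u+1]]; q=[u for u in range(158,172) if r[u]>=150>r[u+1]]
        print(n,w,[np.round(onz(c,u+.5,w,62)[:2],1).tolist() for u in l+q])
    k=im[:,155,0]; print([int(x) for x in k[192:204]], 'z blade', np.round([np.median(P[r:r+5,146:165,2]) for r in (171,178,185,190)],1))
    v=im.max(2); m=(v<60)&(P[...,2]>75); m[:190]=0;m[265:]=0;m[:,:140]=0;m[:,175:]=0; q=P[m]; print(len(q),q.mean(0).round(1),np.polyfit(q[:,0],q[:,2],1).round(3),np.polyfit(q[:,0],q[:,1],1).round(3))
"
```

```text
39.9 TCPl [-80.3   2.1 192.6] F [0.9 0.6 0.5] T [0.01 0.01 0.  ]
top
  ([16.9, 125.7, 72.0], 455.5, [[-18.0, 90.0, 63.0], [17.0, 126.0, 72.0], [53.0, 161.0, 78.0]])
  ([30.8, -91.5, 72.0], 126.5, [[15.0, -121.0, 63.0], [31.0, -92.0, 72.0], [46.0, -59.0, 78.0]])
  ([56.2, -18.6, 72.0], 172.5, [[35.0, -49.0, 60.0], [56.0, -19.0, 72.0], [77.0, 15.0, 80.0]])
scene
  ([24.3, 127.6, 72.0], 377.5, [[-31.0, 91.0, 59.0], [24.0, 127.0, 72.0], [56.0, 161.0, 75.0]])
  ([28.5, -45.3, 72.0], 626.5, [[-17.0, -117.0, 61.0], [29.0, -47.0, 72.0], [66.0, 23.0, 75.0]])
top0 172 [[693.5, 457.3], [694.3, 377.5]]
top0 180 [[667.4, 452.6], [668.2, 373.1]]
top0 190 [[634.9, 447.7], [635.7, 368.4]]
[176, 176, 173, 165, 163, 163, 163, 165, 166, 167, 167, 167] z blade [62.7 62.1 62.5 62.2]
229 [503.5 388.8  97.7] [-1.72000e-01  1.84326e+02] [1.51000e-01 3.12869e+02]
tope1 172 [[693.5, 454.1], [694.3, 377.5]]
tope1 180 [[667.4, 449.5], [668.2, 373.1]]
tope1 190 [[635.0, 444.5], [635.7, 368.4]]
[169, 168, 165, 163, 165, 154, 146, 145, 145, 142, 137, 134] z blade [62.3 62.5 62.4 62. ]
233 [501.9 381.7 114.1] [ -1.185 709.037] [  0.422 170.011]
```

The spatula lies flat where it was. The middle cake seems to have been knocked aside meanwhile. I'll move on towards the knob and check it from there.

Call:
carry_out(
  moves=[
    [[-7,-50,0,-0.015,85],[-7,-60,0,-0.015,85],[-7,-60,0,-0.015,85],[-7,-60,0,-0.015,85],[-8,-60,0,-0.015,85],[-8,-45,0,-0.015,85],[0,0,-40,0,85],[0,0,-40,0,85]],
  ],
)

```text
clock: 41.0
position: [463.8, -345.7, 111.8]
tool_rot: [179.9, -0.1, 3.8]
force: [0.2, -0.9, -0.2]
gripper_width: 85.4
gripper_force: 0.0
```

```bash
python3 -c "
from h import *
snap('f1');s=ctrl.get_state();print(s['position'])"
```

```text
41.0 TCPl [-145.5 -327.8  111.8] rot [ 1.799e+02 -1.000e-01  3.800e+00] F [ 0.2 -0.9 -0.2] T [-0.04 -0.02  0.01] 85.37592931775221
top
  ([16.8, 125.5, 72.0], 459.0, [[-18.0, 91.0, 62.0], [17.0, 125.0, 72.0], [53.0, 161.0, 78.0]])
  ([22.7, -48.4, 72.0], 918.0, [[-24.0, -118.0, 62.0], [23.0, -49.0, 72.0], [71.0, 21.0, 78.0]])
scene
  ([24.2, 127.5, 72.0], 377.0, [[-28.0, 91.0, 59.0], [24.0, 127.0, 72.0], [55.0, 161.0, 75.0]])
  ([27.8, -46.3, 72.0], 650.5, [[-21.0, -119.0, 60.0], [29.0, -50.0, 72.0], [66.0, 22.0, 76.0]])
[ 460.97344596 -341.87663968  107.25394755]
```

View pics/f1.png

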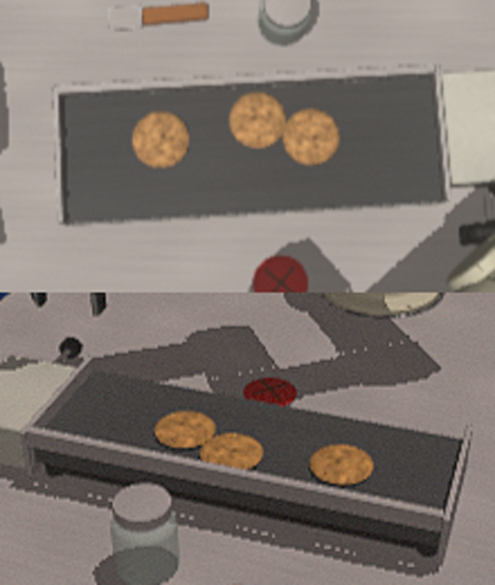

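B was knocked beside C, but both are flat with the plain face up and don't overlap. Now grip the knob and push it home.

Call:
carry_out(
  moves=[
    [[2,-5,0,0,85],[0,0,-35,0,85],[0,0,-30,0,85],[0,0,0,0,85],[0,0,0,0,20],[0,0,0,0,20],[0,0,0,0,20],[0,0,0,0,20]],
  ],
)

```text
clock: 42.1
position: [465.6, -347.6, 49.0]
tool_rot: [-179.7, 0.0, 3.8]
force: [-1.8, 13.0, 14.9]
gripper_width: 27.6
gripper_force: 58.4
```

Call:
carry_out(
  moves=[
    [[10,0.7,0,0,20],[10,0.7,0,0,20],[10,0.6,0,0,20],[8,0.5,0,0,20],[1,0,0,0,20],[0,0,0,0,20],[0,0,0,0,20],[0,0,0,0,20]],
  ],
)

```text
clock: 43.1
position: [501.7, -345.1, 48.8]
tool_rot: [-179.6, 0.4, 3.9]
force: [-14.2, 11.3, 19.3]
gripper_width: 27.6
gripper_force: 59.4
```

Call:
carry_out(
  moves=[
    [[0,0,0,0,85],[0,0,0,0,85],[0,0,0,0,85],[0,0,0,0,85],[0,0,30,0,85],[0,0,50,0,85],[-30,0,50,0,85],[-50,0,30,0,85]],
  ],
)

```text
clock: 44.1
position: [424.8, -348.9, 210.6]
tool_rot: [179.8, -0.2, 3.9]
force: [-0.6, -1.4, -0.1]
gripper_width: 84.9
gripper_force: 0.0
```

Call:
carry_out(
  moves=[
    [[-50,-10,0,0,85],[-50,-10,0,0,85],[-50,-10,0,0,85],[0,0,0,0,85],[0,0,0,0,85],[0,0,0,0,85],[0,0,0,0,85],[0,0,0,0,85]],
  ],
)

```text
clock: 45.1
position: [274.8, -377.7, 207.2]
tool_rot: [-180.0, 0.0, 3.9]
force: [-1.2, 0.5, -0.1]
gripper_width: 85.0
gripper_force: 0.0
```

```bash
python3 -c "
from h import *
chk('g1')
for n in('0','1','g1'):
  for cam in('top','scene'):
    if n=='1' and cam=='scene': continue
    c=load(cam+n); v=c['img'].max(2); P=cloud(c)
    k=(v<75)
    if cam=='top': k[:225]=0;k[262:]=0;k[:,:383]=0;k[:,402:]=0;k&=P[...,2]>35
    else: k[:160]=0;k[195:]=0;k[:,:160]=0;k[:,195:]=0
    print(cam+n,[(cv2.boundingRect(b),cv2.contourArea(b)) for b in blobs(k,8)])
"
```

```text
45.1 TCPl [-336.3 -347.1  207.2] F [-1.2  0.5 -0.1] T [-0.02 -0.   -0.  ]
top
  ([16.8, 125.6, 72.0], 458.0, [[-18.0, 90.0, 63.0], [17.0, 125.0, 71.0], [53.0, 161.0, 78.0]])
  ([22.9, -48.4, 72.0], 917.5, [[-24.0, -119.0, 62.0], [23.0, -49.0, 72.0], [71.0, 21.0, 78.0]])
scene
  ([24.3, 127.6, 72.0], 376.0, [[-28.0, 91.0, 61.0], [25.0, 127.0, 72.0], [56.0, 162.0, 75.0]])
  ([27.7, -46.6, 72.0], 650.5, [[-21.0, -119.0, 60.0], [28.0, -49.0, 72.0], [66.0, 23.0, 75.0]])
top0 [((389, 232, 9, 6), 34.5)]
scene0 [((189, 188, 6, 7), 12.0), ((175, 177, 11, 7), 35.0)]
top1 [((390, 243, 9, 6), 35.0)]
topg1 [((389, 232, 9, 6), 34.5)]
sceneg1 [((189, 188, 6, 7), 12.0), ((174, 176, 12, 8), 42.0)]
```

The knob is home, at the same pixels as at the start. Do a last spatula check and hand in.

```bash
python3 -c "
from h import *
for n in('top0','topg1'):
    c=load(n);P=cloud(c);v=c['img'].max(2); m=(v<60)&(P[...,2]>75); m[:190]=0;m[265:]=0;m[:,:140]=0;m[:,175:]=0; q=P[m]; print(len(q),q.mean(0).round(1),np.polyfit(q[:,0],q[:,2],1).round(3),np.polyfit(q[:,0],q[:,1],1).round(3))
a,b=load('scene0')['img'].astype(int),load('sceneg1')['img'].astype(int)
for nm,(x0,y0,x1,y1) in dict(spat=(385,195,440,305),jar=(200,235,236,282),opener=(250,280,315,303),bottle=(115,130,142,203)).items(): print(nm,abs(a-b)[y0:y1,x0:x1].max(2).__gt__(40).sum())
print(ctrl.job_done())
"
```

```text
229 [503.5 388.8  97.7] [-1.72000e-01  1.84326e+02] [1.51000e-01 3.12869e+02]
224 [502.6 381.4 115.3] [ -1.272 754.397] [  0.448 156.143]
spat 134
jar 0
opener 0
bottle 17
the job is handed in; nothing more can be done
None
```

The job is handed in at 45 s: knob pulled out, all three oatcakes turned with the spatula and lying flat scored face down, spatula back on its stand and released, knob pushed fully home. One check was not clean: the blade read flat and within 3 mm of where it was, but my last depth fit of the handle did not match the start, and I handed in without resolving it.

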